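# Tip the spring-backed plate tray to its mark and let it spring back

### The job

With the fingertips, press down the yellow thumb pad on the spring-backed corner of the well-plate tray until the red pointer stands on the green mark of its scale, without pushing on past the mark, and hold it there for about two seconds. Then let the tray spring back level, with the well plate still seated in it, and move clear. Do not touch or lift the well plate, do not shift the mark, and leave the racks and everything else on the bench where they are.

Things in the scene. Friction and masses are not known exactly. Their poses are not given: they have to be found in the camera images.
- pad (a point): Centre of the flat top of the yellow round thumb pad (34 mm diameter, 14 mm thick) on the spring-backed corner of the blue tray, 78 mm above the bench at rest. z up; its x axis points out from the tray's centre along the red pointer. It lies 112 mm from the tilt axis and sinks 0.67 mm for each 1 mm that the pointer sinks.
- pointer (a point): Tip of the red pointer bar, 4 mm thick, which runs out from the pad's corner and ends in a head across the front of the white scale plate. The point is on the bar's centre line, 54 mm beyond the pad's middle along the pad's x axis, about 68 mm above the bench at rest. It sinks 166 mm per rad of tilt.
- mark (a point): Centre of the green band (10 mm high, 24 mm wide) on the outer face of the white scale plate: the height to bring the pointer to, 16 to 30 mm below the pointer at rest, different each run. z up. It slides on the plate if knocked. The plate stands 46 mm beyond the pad's middle, 38 mm wide, top 88 mm above the bench.
- tray: Blue sprung tray with the pad and the pointer. Origin on its tilt axis, which runs along its y, 56 mm above the bench; x towards the pad, z up when level. At rest it is level, held on a stop by its spring; hard stop at 0.26 rad. At the pad the spring takes about 2 N to start moving and 5 to 7 N at the mark; it returns by itself, damped, when let go.
- nest (a point): Centre of the blue tray's floor, on which the well plate rests, about 64 mm above the bench; z is the tray's normal. The tray is 139 x 97 mm with a rim 6 mm high, the pad being at one of its corners, 112 mm from here.
- well_plate: White well plate with 24 wells, 127 x 85 x 14 mm, about 70 g, lying loose inside the tray's rim with 1 to 2 mm of play. Origin: centre of its underside, which at rest lies on nest.
- rack_orange: orange tube rack, 150 x 75 x 28 mm with closed tubes to 41 mm, loose; stands close beside the tilt stand, on either side. Origin: centre of its underside
- rack_blue: blue tube rack of the same sizes, loose; on the tilt stand's other side. Origin: centre of its underside
- tip_box: clear tip box with red cover, 122 x 87 x 67 mm, loose. Origin: centre of its underside
- pipette: white pipette with yellow plunger lying flat, 235 mm long, 27 mm thick, loose. Origin: under its middle
- reagent_bottle: amber bottle with blue cap, 50 mm diameter, 85 mm high, loose. Origin: centre of its underside
- waste_tub: yellow lidded waste tub, 132 mm diameter, 134 mm high, loose. Origin: centre of its underside
- spare_tube: clear tube standing on end, 16 mm diameter, 55 mm high, loose and easily toppled. Origin: centre of its underside
Things that resemble listed ones, but are neither listed nor needed, are in the scene too. There is more than one size of the well_plate; the job needs the smallest.

How it is judged:
By the outcome, as a careful person would: the job done as asked, in the order asked, and still so for the second after the job is handed in, with the robot touching nothing.
It also fails if it takes over 35 s, if anything falls off the work surface, if the arm or the gripper's body presses on something with over 40 N, if the wrist force passes 120 N, or if a joint passes its speed limit or range.

### The arm

A 6-joint arm with a two-finger parallel gripper is mounted at the origin on the work surface. World frame = base frame: x ahead of the robot, y to its left, z up, the work surface at z = 0. Lengths are in m, angles in rad, forces in N, time in s.
With the tool pointing down it reaches from about 0.35 to 0.8 m from the base axis. Payload 7.3 kg.
Tool frame: the origin (TCP) lies at the very end of the fingers, on their centre line; the grasp point (between the pads) lies 19 mm behind it (arm.pinch_z is the distance from the TCP to the grasp point, in m); z points along the fingers, y is the direction in which the jaws open and shut (so a half turn about z gives the same grasp; the last joint's range is limited). The gripper opens to 85 mm and grips with 20 to 120 N. Pads are 22 mm wide; open, the fingers measure 114 mm over their backs; the gripper's body (76 mm by 85 mm) begins 54 mm behind the grasp point. The pads swing forward as they close: fully open they stand 13 mm farther back than shut.
Start: joints at [-1.348, 0.342, 1.524, -0, 1.275, -0.146], TCP at [0.189, -0.49, 0.231] pointing down, gripper open.
Joint ranges: [-2.53, 2.53], [-0.77, 2.02], [0.04, 2.7], [-1, 4.14], [0.28, 2.66], [-3.11, 3.11]. Speed limits (rad/s): [2.57, 2.57, 3.14, 3.14, 3.14, 3.14].

### API

Orientations are given as a unit quaternion [x, y, z, w].
In Python, from rig import arm gives the robot as it stands. The module is installed in compiled form; this text tells all that it offers.
- The arm moves only by the shell command python3 -m handwheel 'ROWS' [OPENING] [FORCE]. ROWS is JSON, a list of rows, each a list of 2 entries, a list of its own where there are three numbers: the shift along the tool's x, y, z in mm, then the turn about the tool's z in degrees. In form: [[[x, y, z], turn], ...]. A call has 1 to 20 rows; each row shifts and turns the commanded pose from where the row before left it, along the tool's axes as they then stand; what a row does not reach is not made up. A row lasts 1/12 s, in which the tool goes at most 41.7 mm and 7.16 degrees, less where a joint would pass 70% of its speed; a pose out of reach is approached as far as the arm can. A call with a gripper value outside its range is refused whole. OPENING is the closure, from 0 (fully open) to 1 (shut), set as the call begins (- or left out, the last holds). The fingers move at their own pace and stop on an object; FORCE is the grip in N (left out, the last holds). Time passes only in rows, so rows that do not move let the fingers close. It gives the time, the measured TCP pose, the force and the opening at its end, in the units of the state.
- arm.get_obs(): the state, without advancing time (a new reading comes with each control period).
- arm.capture(name): name is "scene" or "top"; returns a dict with "pixels" (420x560x3 uint8, red, green, blue), "camera_matrix" (3x3 intrinsics, pixels), "cam_to_world" (4x4, takes a point from camera to world coordinates). Camera axes: x right, y down, z forward; pixel columns grow to the right and rows downward; lengths in m; the calibration is good to about 2 mm. A picture is of the moment at which its call begins. There is no depth.
- arm.finish_job(): hands the job in, once; it reports no verdict.
The state is a dict: "clock": time; "joint_positions": joint angles; "joint_vel": joint speeds; "joint_efforts": joint torques, N m; "eef_pos": TCP position; "orientation": TCP orientation; "wrist_force": force on the tool from outside, world axes, zero at the start; "ft_torque": the same for the moment, N m; "grip_width": finger opening in m.
Only numpy, scipy, OpenCV 4.12 (cv2) and the standard library are available. Lean on these libraries where they do the work, as an engineer would, in place of code of your own. Each camera call takes 0.05 s, during which the arm holds its last target. There are 200 camera calls.

## Working session

There is one attempt and no reset: what is moved stays moved. The work goes in short steps, Python scripts to look and compute and a shell command to move; the robot and the scene stay as the last step left them, time stands still between calls to the robot, and variables do not carry over. Pictures are saved under pics/ and viewed, about 8 in all and at most 12, crops included, and the job is handed in when it is done.

```bash
mkdir -p pics; cat > h.py <<'E'
import numpy as np,cv2,pickle
from rig import arm
def cap(n,f):
    c=arm.capture(n); cv2.imwrite(f'pics/{f}.png',c['pixels'][...,::-1]); pickle.dump(c,open(f'pics/{f}.pkl','wb')); return c
def ray(c,u,v):
    T=np.array(c['cam_to_world']);d=T[:3,:3]@np.linalg.solve(np.array(c['camera_matrix']),[u,v,1.]);return T[:3,3],d/np.linalg.norm(d)
def onz(c,u,v,z):
    o,d=ray(c,u,v);return o+d*(z-o[2])/d[2]
def proj(c,p):
    T=np.linalg.inv(np.array(c['cam_to_world']));q=np.array(c['camera_matrix'])@(T[:3,:3]@p+T[:3,3]);return q[:2]/q[2]
def tri(c1,p1,c2,p2):
    o1,d1=ray(c1,*p1);o2,d2=ray(c2,*p2)
    s=np.linalg.lstsq(np.c_[d1,-d2],o2-o1,rcond=None)[0];a=o1+s[0]*d1;b=o2+s[1]*d2
    return (a+b)/2,np.linalg.norm(a-b)
E
python3 - <<'E'
from h import *
a=cap('scene','s0');b=cap('top','t0')
for c in(a,b):print(np.round(c['camera_matrix'],1).tolist(),np.round(c['cam_to_world'],3).tolist())
print(arm.get_obs())
E
```

```text
[[509.0, 0.0, 281.4], [0.0, 509.0, 219.2], [0.0, 0.0, 1.0]] [[0.518, 0.738, -0.433, 1.072], [0.856, -0.453, 0.251, -0.299], [-0.011, -0.5, -0.866, 1.153], [0.0, 0.0, 0.0, 1.0]]
[[433.4, 0.0, 277.1], [0.0, 433.4, 213.1], [0.0, 0.0, 1.0]] [[-0.015, -0.995, 0.102, 0.413], [-1.0, 0.016, 0.009, -0.001], [-0.01, -0.102, -0.995, 1.189], [0.0, 0.0, 0.0, 1.0]]
{'clock': 0.1, 'joint_positions': array([-1.34797850e+00,  3.42671487e-01,  1.52490701e+00,  1.15546048e-05,
        1.27540972e+00, -1.46017332e-01]), 'joint_vel': array([-0.00023742, -0.00034294, -0.00326073, -0.00095422, -0.00054465,
       -0.00038629]), 'joint_efforts': array([ 1.88002377e-03, -4.34446335e+01, -2.46489555e+01, -2.54381976e-04,
        4.69329345e-03,  6.10233698e-06]), 'eef_pos': array([ 0.18921455, -0.48933884,  0.23069094]), 'orientation': array([ 9.83043288e-01,  1.83372316e-01, -2.12666164e-05, -6.97480734e-04]), 'wrist_force': array([-0.78102558, -0.97097607, -0.2335866 ]), 'ft_torque': array([-0.01445712,  0.01452039, -0.0357239 ]), 'grip_width': 0.08538124988330598}
```

View pics/s0.png

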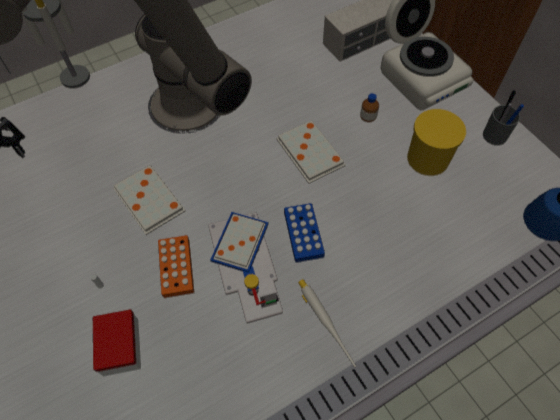

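View pics/t0.png

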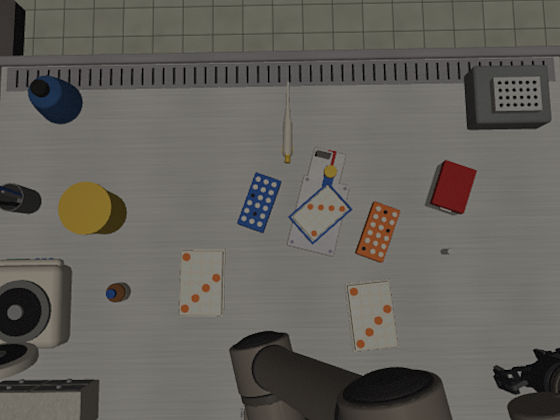

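The scene picture shows the blue tray holding a plate at (240,242), the yellow pad at (252,282), and the red pointer and scale at (262,298). In the top view the pad is at (331,171). There are two larger look-alike plates, at scene (148,198) and (311,150). The one in the tray is the smallest and the only one in a tray, so it is the one meant. I'll measure these and check an enlarged crop.

```bash
python3 - <<'E'
from h import *
L=lambda f:pickle.load(open(f'pics/{f}.pkl','rb'))
a,b=L('s0'),L('t0')
def blobs(c,box,lo,hi,n):
    x0,y0,x1,y1=box;h=cv2.cvtColor(c['pixels'][y0:y1,x0:x1],cv2.COLOR_RGB2HSV)
    m=cv2.inRange(h,lo,hi);k,l,s,ce=cv2.connectedComponentsWithStats(m)
    for i in range(1,k):
        if s[i,4]>5: print(n,s[i,4],ce[i]+[x0,y0],s[i,:4]+[x0,y0,0,0])
    return m
for n,lo,hi in(('yel',(18,120,80),(32,255,255)),('red',(0,150,80),(8,255,255)),('red2',(172,150,80),(180,255,255)),('grn',(40,60,40),(90,255,255))):
    blobs(a,(225,262,290,325),lo,hi,'scene '+n);blobs(b,(300,140,355,195),lo,hi,'top '+n)
A=cv2.resize(a['pixels'][200:330,200:300],None,fx=4.5,fy=4.5,interpolation=cv2.INTER_CUBIC)
B=cv2.resize(b['pixels'][140:270,280:360],None,fx=4.5,fy=4.5,interpolation=cv2.INTER_CUBIC)[:A.shape[0]]
I=np.hstack([A,B[:, :350]]);print(I.shape);cv2.imwrite('pics/c1.png',I[...,::-1])
E
```

```text
scene yel 154 [251.11688312 280.75974026] [244 274  15  14]
top yel 119 [329.94117647 171.04201681] [324 165  13  13]
scene red 50 [256.04 296.44] [252 288  13  16]
top red 31 [333.         157.09677419] [331 151   5  14]
scene grn 34 [270.55882353 301.38235294] [266 299  10   6]
(585, 800, 3)
```

View pics/c1.png

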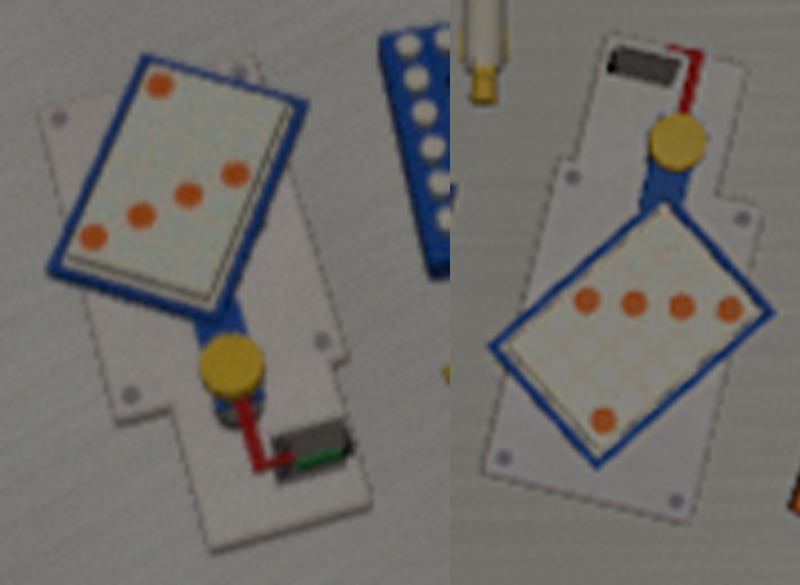

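```bash
python3 - <<'E'
from h import *
L=lambda f:pickle.load(open(f'pics/{f}.pkl','rb'))
a,b=L('s0'),L('t0')
pt=onz(b,329.94,171.04,.078);ps=onz(a,251.4,280.2,.078)
nest_t=onz(b,280+(632-450)/4.5-.4,140+333/4.5-.4,.073);nest_s=onz(a,200+178/4.5-.4,200+186/4.5-.4,.073)
print('pad',pt,ps,tri(a,(251.1,280),b,(329.9,171)));print('nest',nest_t,nest_s,np.linalg.norm((pt-nest_t)[:2]),np.linalg.norm((ps-nest_s)[:2]))
# pointer axis from nest->pad and red bar end
for p,n in((pt,nest_t),(ps,nest_s)):
    print('ang',np.degrees(np.arctan2(*(p-n)[1::-1])))
e_t=onz(b,280+(695-450)/4.5-.4,140+54/4.5-.4,.07);e_s=onz(a,200+260/4.5-.4,200+466/4.5-.4,.07)
print('tip',e_t,e_s,[ (np.degrees(np.arctan2(*(e-p)[1::-1])),np.linalg.norm((e-p)[:2])) for e,p in((e_t,pt),(e_s,ps))])
for q in(75,78,80,83):
  th=np.radians(0)
p=(pt+ps)/2;p[2]=.078
d=(pt-nest_t)[:2];d/=np.linalg.norm(d);x=np.r_[d,0]
for off in(.046,.048,.05):
    o,r=ray(a,270.56,301.38);s=((p+off*x-o)@x)/(r@x);g=o+s*r;print('green',off,g,'lateral',np.cross(x,g-p)[2])
ob=arm.get_obs();q=ob['orientation'];from scipy.spatial.transform import Rotation as R
M=R.from_quat(q).as_matrix();print(M.round(3));t=np.r_[p[:2],.12]
print('pad-tcp in tool mm',M.T@(t-ob['eef_pos'])*1000)
E
```

```text
pad [ 0.63401132 -0.13050276  0.078     ] [ 0.63643607 -0.12972074  0.078     ] (array([ 0.63468549, -0.13019186,  0.07611575]), np.float64(0.0009392273016471518))
nest [ 0.52378074 -0.10251727  0.073     ] [ 0.53068548 -0.10396353  0.073     ] 0.11372759782869915 0.10884218140652394
ang -14.24535714163165
ang -13.688743875393591
tip [ 0.68730355 -0.14361617  0.07      ] [ 0.68866527 -0.14440645  0.07      ] [(np.float64(-13.823912170318843), np.float64(0.05488191197918541)), (np.float64(-15.704821038616565), np.float64(0.05425458444850439))]
green 0.046 [ 0.68760963 -0.11070659  0.03256359] lateral 0.03169932639880571
green 0.048 [ 0.68944464 -0.1116064   0.037907  ] lateral 0.03127873355499848
green 0.05 [ 0.69127964 -0.11250621  0.04325041] lateral 0.03085814071119125
[[ 0.933  0.361 -0.   ]
 [ 0.361 -0.933  0.001]
 [ 0.    -0.001 -1.   ]]
pad-tcp in tool mm [ 545.50164458 -174.11796483  111.04790791]
```

Pad is at about (0.635, −0.130, 0.078) m, pad-to-nest is 0.109–0.114 m (112 expected) and pad-to-tip 54–55 mm (54 expected), with the axis at about −14°. All consistent, so I'll move above the pad with the fingers shut.

```bash
python3 -m handwheel '[[[39,-12.4,0],0],[[39,-12.4,0],0],[[39,-12.4,0],0],[[39,-12.4,0],0],[[39,-12.4,0],0],[[39,-12.4,0],0],[[39,-12.4,0],0],[[39,-12.4,0],0],[[39,-12.4,0],0],[[39,-12.4,0],0],[[39,-12.4,0],0],[[39,-12.4,0],0],[[39,-12.4,0],0],[[39,-12.4,0],0],[[0,0,0],7],[[0,0,0],7],[[0,0,0],7],[[0,0,0],7],[[0,0,0],7],[[0,0,0],0]]' 1 20
cat > d.py <<'E'
from h import *
from scipy.spatial.transform import Rotation as R
ob=arm.get_obs();M=R.from_quat(ob['orientation']).as_matrix()
print('clock',ob['clock'],'tcp',ob['eef_pos'].round(4),'F',ob['wrist_force'].round(2),'xang',np.degrees(np.arctan2(M[1,0],M[0,0])).round(1),'grip',ob['grip_width'])
print('to pad top, tool mm',(M.T@(np.array([.635,-.130,.078])-ob['eef_pos'])*1000).round(1))
E
python3 d.py
```

```text
clock: 1.77
eef_pos: [0.6358, -0.1308, 0.2307]
orientation: [0.992, -0.123, -0.001, -0.0]
wrist_force: [-0.7, -0.4, -1.0]
grip_width: 0.0
clock 1.7667 tcp [ 0.6358 -0.1308  0.2307] F [-0.73 -0.38 -0.96] xang -14.1 grip 4.155926313103216e-05
to pad top, tool mm [ -0.8  -0.5 152.7]
```

```bash
python3 -m handwheel '[[[0,0,30],0],[[0,0,40],0],[[0,0,30],0],[[0,0,20],0],[[0,0,12],0],[[0,0,6],0],[[0,0,0],0],[[0,0,0],0]]'
python3 d.py; python3 - <<'E'
from h import *
a=cap('scene','s1');b=cap('top','t1')
A=cv2.resize(a['pixels'][255:325,220:290],None,fx=8,fy=8,interpolation=cv2.INTER_CUBIC)
cv2.imwrite('pics/c2.png',A[...,::-1])
E
```

```text
clock: 2.43
eef_pos: [0.6367, -0.1312, 0.0944]
orientation: [0.993, -0.12, 0.001, 0.0]
wrist_force: [-0.3, -0.1, 0.4]
grip_width: 0.0001
clock 2.4333 tcp [ 0.6367 -0.1312  0.0944] F [-0.28 -0.06  0.44] xang -13.8 grip 0.00010462115424018348
to pad top, tool mm [-2.  -0.8 16.4]
```

View pics/c2.png

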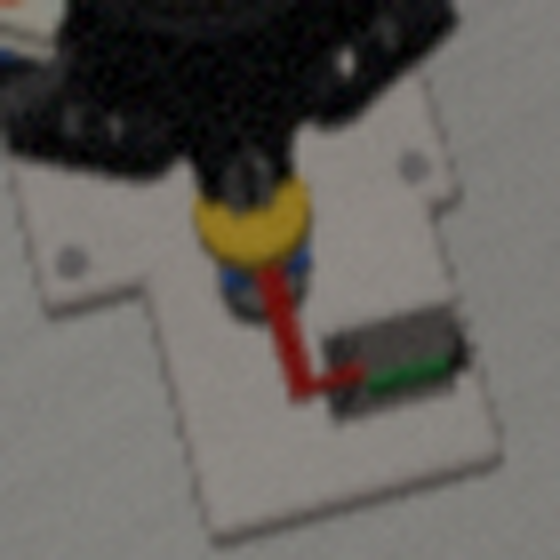

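The crop shows the fingers centred over the pad at crop (250,210), the red bar running to (300,390), and its head reaching (365,372). The green band lies at (370–450, 360–388) on the grey-shaded scale face. The green's height depends strongly on its depth, so I'll measure it along the face against the plate's 88 mm top edge.

```bash
cat > prof.py <<'E'
from h import *
c=None;acc=0;N=5
for i in range(N):
    c=arm.capture('scene');acc=acc+c['pixels'].astype(np.float32)/N
cv2.imwrite('pics/avg_last.png',acc[...,::-1])
th=np.radians(-14);x=np.array([np.cos(th),np.sin(th),0]);y=np.array([-x[1],x[0],0]);p=np.array([.636,-.130,0])
zs=np.arange(.020,.104,.002)
def prof(off,l0,l1):
    out=[]
    for z in zs:
        q=np.array([proj(c,p+off*x+l*y+[0,0,z]) for l in np.linspace(l0,l1,12)],np.float32)
        out.append(cv2.remap(acc,q[:,0][None],q[:,1][None],cv2.INTER_LINEAR)[0].mean(0))
    return np.array(out)
if __name__=='__main__':
    F=prof(.049,.024,.040)
    H=prof(.054,.012,.018)
    for z,f,h in zip(zs,F,H):print(int(z*1000+.5),'face',f.astype(int),'g-r',round(float(f[1]-f[0]),1),'| head',h.astype(int),'r-g',int(h[0]-h[1]))
    for n,s in(('face lat profile z45',.045),('z65',.065)):
        print(n,[(l,(cv2.getRectSubPix(acc,(1,1),tuple(map(float,proj(c,p+.049*x+l/1000*y+[0,0,s]))))[0,0]).astype(int).tolist()) for l in range(4,56,3)])
E
python3 prof.py
```

```text
20 face [95 92 89] g-r -3.6 | head [134 131 126] r-g 3
22 face [86 83 79] g-r -3.3 | head [134 130 125] r-g 3
24 face [77 74 71] g-r -2.5 | head [132 128 124] r-g 3
26 face [68 67 63] g-r -0.8 | head [129 125 120] r-g 3
28 face [59 61 55] g-r 2.0 | head [123 119 114] r-g 3
30 face [51 56 48] g-r 5.6 | head [115 111 107] r-g 3
32 face [43 53 41] g-r 10.3 | head [105 101  98] r-g 3
34 face [35 51 35] g-r 16.2 | head [94 90 87] r-g 3
36 face [29 52 31] g-r 23.2 | head [83 79 77] r-g 3
38 face [24 55 29] g-r 30.7 | head [73 70 68] r-g 3
40 face [23 60 30] g-r 37.1 | head [67 64 62] r-g 3
42 face [25 66 32] g-r 41.3 | head [63 59 57] r-g 3
44 face [28 70 36] g-r 42.0 | head [58 56 53] r-g 2
46 face [34 72 40] g-r 38.3 | head [55 54 50] r-g 1
48 face [41 72 45] g-r 31.7 | head [52 51 48] r-g 0
50 face [47 71 49] g-r 23.6 | head [49 50 46] r-g 0
52 face [53 69 52] g-r 15.7 | head [46 48 43] r-g -1
54 face [57 66 55] g-r 8.9 | head [45 46 39] r-g -1
56 face [61 64 56] g-r 3.6 | head [45 44 36] r-g 1
58 face [62 63 58] g-r 0.3 | head [48 41 33] r-g 6
60 face [64 62 58] g-r -1.8 | head [54 39 
[... 1313 characters left out ...]
8]), (28, [30, 70, 37]), (31, [30, 74, 38]), (34, [31, 69, 37]), (37, [32, 73, 39]), (40, [32, 71, 39]), (43, [29, 41, 30]), (46, [27, 26, 25]), (49, [75, 73, 71]), (52, [111, 108, 105]), (55, [124, 123, 119])]
z65 [(4, [122, 98, 95]), (7, [96, 69, 66]), (10, [69, 37, 35]), (13, [66, 30, 28]), (16, [71, 42, 41]), (19, [66, 56, 54]), (22, [64, 60, 58]), (25, [64, 60, 58]), (28, [65, 61, 59]), (31, [64, 61, 58]), (34, [64, 61, 58]), (37, [64, 60, 58]), (40, [64, 60, 58]), (43, [58, 54, 53]), (46, [69, 66, 64]), (49, [104, 102, 98]), (52, [123, 121, 118]), (55, [125, 124, 120])][ WARN:0@4.648] global loadsave.cpp:1063 imwrite_ Unsupported depth image for selected encoder is fallbacked to CV_8U.
```

Along the face, the top edge reads about 89.8 (88 true) and the green centre about 43.2, which puts the mark at about 41.5 mm. The pointer must sink about 26.5 mm (16–30 is allowed), and the pad about 17.5 mm. Next I'll find contact.

```bash
python3 -m handwheel '[[[0,0,5],0],[[0,0,5],0],[[0,0,3],0],[[0,0,0],0],[[0,0,0],0]]'; python3 -m handwheel '[[[0,0,2],0],[[0,0,0],0],[[0,0,0],0]]'; python3 -m handwheel '[[[0,0,2],0],[[0,0,0],0],[[0,0,0],0]]';python3 -m handwheel '[[[0,0,2],0],[[0,0,0],0],[[0,0,0],0]]'; python3 -m handwheel '[[[0,0,2],0],[[0,0,0],0],[[0,0,0],0]]'
```

```text
clock: 3.2
eef_pos: [0.6358, -0.1309, 0.0797]
orientation: [0.993, -0.121, -0.0, -0.0]
wrist_force: [-0.0, -1.0, -0.6]
grip_width: -0.0
clock: 3.45
eef_pos: [0.6361, -0.131, 0.0783]
orientation: [0.993, -0.121, 0.0, 0.0]
wrist_force: [0.2, -0.1, -0.3]
grip_width: 0.0
clock: 3.7
eef_pos: [0.6364, -0.1311, 0.0767]
orientation: [0.993, -0.121, 0.001, 0.0]
wrist_force: [1.2, -0.4, 2.1]
grip_width: 0.0002
clock: 3.95
eef_pos: [0.6366, -0.1312, 0.0746]
orientation: [0.993, -0.121, 0.001, 0.0]
wrist_force: [2.5, 0.4, 2.6]
grip_width: -0.0001
clock: 4.2
eef_pos: [0.6364, -0.1311, 0.0725]
orientation: [0.993, -0.121, 0.0, 0.0]
wrist_force: [3.1, -0.4, 3.4]
grip_width: -0.0001
```

```bash
python3 -m handwheel '[[[0.5,0,2],0],[[0.5,0,2],0],[[0.5,0,2],0],[[0.3,0,2],0],[[0.2,0,1],0],[[0,0,0],0],[[0,0,0],0],[[0,0,0],0]]'; python3 prof.py | awk '{if($1>26&&$1<92)print}' | sed 's/face.*|//' 2>/dev/null; python3 d.py; python3 - <<'E'
import cv2
a=cv2.imread('pics/avg_last.png')
cv2.imwrite('pics/c3.png',cv2.resize(a[270:320,235:290],None,fx=10,fy=10,interpolation=cv2.INTER_CUBIC))
E
```

```text
clock: 4.87
eef_pos: [0.6374, -0.1314, 0.0632]
orientation: [0.993, -0.121, -0.001, -0.0]
wrist_force: [-0.4, -0.5, 4.9]
grip_width: -0.0001
28  head [123 119 115] r-g 4
30  head [116 111 107] r-g 5
32  head [108 100  97] r-g 7
34  head [100  88  84] r-g 12
36  head [93 75 72] r-g 17
38  head [88 63 60] r-g 25
40  head [87 53 50] r-g 33
42  head [87 44 42] r-g 43
44  head [87 38 35] r-g 49
46  head [85 36 32] r-g 49
48  head [80 36 32] r-g 43
50  head [74 38 33] r-g 35
52  head [67 40 34] r-g 26
54  head [59 42 35] r-g 16
56  head [52 44 36] r-g 7
58  head [47 46 37] r-g 0
60  head [45 48 39] r-g -3
62  head [44 49 40] r-g -5
64  head [46 50 43] r-g -4
66  head [48 51 45] r-g -2
68  head [50 51 46] r-g 0
70  head [51 50 47] r-g 0
72  head [51 49 47] r-g 1
74  head [50 48 46] r-g 2
76  head [49 47 45] r-g 2
78  head [49 46 45] r-g 2
80  head [49 46 45] r-g 2
82  head [49 46 45] r-g 2
84  head [50 47 45] r-g 2
86  head [51 48 46] r-g 3
88  head [52 49 48] r-g 3
90  head [55 51 50] r-g 3
clock 5.1167 tcp [ 0.6374 -0.1314  0.0632] F [ 0.5  -0.57  6.  ] xang -13.9 grip 0.00016939241078771963
to pad top, tool mm [ -2.7  -0.7 -14.8][ WARN:0@4.100] global loadsave.cpp:1063 imwrite_ Unsupported depth image for selected encoder is fallbacked to CV_8U.
```

View pics/c3.png

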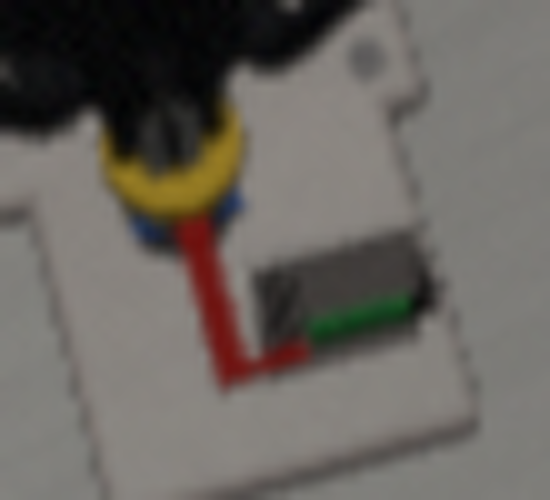

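The head has dropped about 24.8 mm by the camera. The kinematics give about 24.3 mm, allowing for the fingers bearing on the pad's inner side. About 2 mm remain. Before the last step I'll check from the top view that the edge I used as the reference is the plate's outer top edge.

```bash
python3 - <<'E'
from h import *
c=pickle.load(open('pics/t0.pkl','rb'));s=pickle.load(open('pics/s0.pkl','rb'))
th=np.radians(-14);x=np.array([np.cos(th),np.sin(th),0]);y=np.array([-x[1],x[0],0])
for n,cc,p in(('top',c,np.array([.634,-.1305,0])),('scene',s,np.array([.636,-.130,0]))):
    im=cc['pixels'].astype(np.float32);print(n)
    print([(o,int(np.mean([cv2.getRectSubPix(im,(1,1),tuple(map(float,proj(cc,p+o/1000*x+l*y+[0,0,.088]))))[0,0].mean() for l in np.linspace(.018,.038,15)]))) for o in range(20,70,2)])
E
```

```text
top
[(20, 119), (22, 120), (24, 121), (26, 111), (28, 85), (30, 59), (32, 50), (34, 52), (36, 53), (38, 52), (40, 51), (42, 48), (44, 63), (46, 96), (48, 112), (50, 109), (52, 106), (54, 109), (56, 112), (58, 111), (60, 111), (62, 111), (64, 111), (66, 111), (68, 112)]
scene
[(20, 127), (22, 127), (24, 127), (26, 127), (28, 127), (30, 126), (32, 125), (34, 126), (36, 126), (38, 126), (40, 127), (42, 126), (44, 124), (46, 115), (48, 95), (50, 69), (52, 58), (54, 57), (56, 57), (58, 57), (60, 56), (62, 56), (64, 50), (66, 39), (68, 34)]
```

This confirms it: the inner top edge is at about 45 mm in the top view and the outer at about 48.5 mm in the scene view. The mark at about 41.5 mm stands. I'll go down 1 mm more, then hold for about two seconds with a check in the middle.

```bash
python3 -m handwheel '[[[0,0,0.5],0],[[0,0,0.5],0],[[0,0,0],0],[[0,0,0],0],[[0,0,0],0],[[0,0,0],0],[[0,0,0],0],[[0,0,0],0],[[0,0,0],0]]'; python3 prof.py 2>/dev/null| awk '$1>33&&$1<58'|sed 's/face.*|//'; python3 - <<'E'
import cv2
a=cv2.imread('pics/avg_last.png')
cv2.imwrite('pics/c4.png',cv2.resize(a[270:320,235:290],None,fx=10,fy=10,interpolation=cv2.INTER_CUBIC))
E
```

```text
clock: 5.87
eef_pos: [0.6375, -0.1314, 0.0623]
orientation: [0.993, -0.121, -0.001, 0.0]
wrist_force: [0.6, 0.1, 5.8]
grip_width: 0.0001
34  head [100  86  82] r-g 14
36  head [95 73 70] r-g 21
38  head [91 62 58] r-g 29
40  head [90 52 49] r-g 38
42  head [90 43 41] r-g 46
44  head [88 37 34] r-g 51
46  head [84 35 31] r-g 49
48  head [78 36 31] r-g 41
50  head [71 38 32] r-g 32
52  head [63 40 33] r-g 22
54  head [55 42 34] r-g 12
56  head [49 44 36] r-g 4
```

View pics/c4.png

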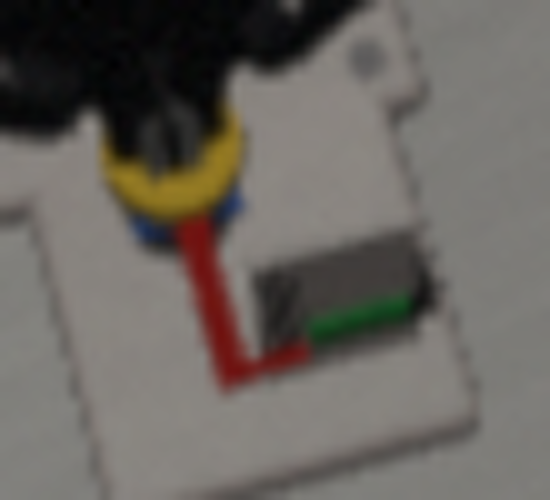

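The pointer stands on the green band at about 42 mm, with the head's end at crop (305,352) beside the green. I'll nudge 0.3 mm and hold.

```bash
python3 -m handwheel '[[[0,0,0.3],0],[[0,0,0],0],[[0,0,0],0],[[0,0,0],0],[[0,0,0],0],[[0,0,0],0],[[0,0,0],0],[[0,0,0],0],[[0,0,0],0],[[0,0,0],0],[[0,0,0],0],[[0,0,0],0],[[0,0,0],0],[[0,0,0],0]]'; python3 -m handwheel '[[[0,0,0],0],[[0,0,0],0],[[0,0,0],0],[[0,0,0],0],[[0,0,0],0],[[0,0,0],0],[[0,0,0],0],[[0,0,0],0],[[0,0,0],0],[[0,0,0],0],[[0,0,0],0],[[0,0,0],0]]'
python3 -m handwheel '[[[-0.2,0,-2],0],[[-0.4,0,-2],0],[[-0.4,0,-2],0],[[-0.4,0,-2],0],[[-0.4,0,-2],0],[[-0.3,0,-2],0],[[0,0,-2],0],[[0,0,-2],0],[[0,0,-2],0],[[0,0,-4],0],[[0,0,-8],0],[[0,0,-15],0],[[0,0,-25],0],[[0,0,-30],0],[[0,0,-30],0],[[0,0,-20],0],[[0,0,0],0]]'
```

```text
clock: 7.28
eef_pos: [0.6375, -0.1314, 0.062]
orientation: [0.993, -0.121, -0.0, 0.0]
wrist_force: [0.6, -0.5, 5.5]
grip_width: 0.0001
clock: 8.28
eef_pos: [0.6375, -0.1314, 0.062]
orientation: [0.993, -0.121, -0.0, 0.0]
wrist_force: [0.4, -0.6, 5.6]
grip_width: 0.0001
clock: 9.7
eef_pos: [0.6378, -0.1315, 0.2183]
orientation: [0.993, -0.121, 0.005, 0.001]
wrist_force: [0.1, -0.7, 0.9]
grip_width: -0.0
```

```bash
python3 -m handwheel '[[[0,30,-10],0],[[0,38,0],0],[[0,38,0],0],[[0,38,0],0],[[0,38,0],0],[[0,30,0],0],[[0,0,0],0],[[0,0,0],0]]'; python3 prof.py 2>/dev/null| awk '($1>35&&$1<52)||($1>61&&$1<78)'; python3 - <<'E'
from h import *
a=cap('scene','s9');b=cap('top','t9')
for n,c in(('s0',a),('t0',b)):
    o=pickle.load(open(f'pics/{n}.pkl','rb'))['pixels'];print(n,'changed px',(cv2.absdiff(o,c['pixels']).max(2)>40).sum())
A=cv2.resize(a['pixels'][200:330,150:330],None,fx=3,fy=3);B=cv2.resize(b['pixels'],None,fx=.96,fy=.96)[60:300,150:410]
A=cv2.copyMakeBorder(A,0,0,0,260,0);A[:240,540:800]=B
cv2.imwrite('pics/c5.png',A[...,::-1])
E
```

```text
clock: 10.37
eef_pos: [0.5839, -0.3383, 0.2211]
orientation: [0.992, -0.122, -0.001, -0.0]
wrist_force: [0.1, -0.4, -0.6]
grip_width: 0.0
36 face [31 54 33] g-r 23.0 | head [85 81 79] r-g 3
38 face [26 57 31] g-r 30.7 | head [75 72 69] r-g 3
40 face [25 62 31] g-r 37.5 | head [69 66 63] r-g 3
42 face [26 68 34] g-r 42.1 | head [64 61 58] r-g 3
44 face [29 72 37] g-r 43.0 | head [59 57 54] r-g 2
46 face [35 74 41] g-r 39.1 | head [56 54 51] r-g 1
48 face [42 74 46] g-r 32.1 | head [53 52 48] r-g 0
50 face [49 73 50] g-r 23.6 | head [50 50 45] r-g 0
62 face [66 63 60] g-r -3.5 | head [64 38 28] r-g 25
64 face [66 62 60] g-r -3.9 | head [71 35 27] r-g 35
66 face [67 62 60] g-r -4.2 | head [79 34 28] r-g 44
68 face [67 62 60] g-r -4.3 | head [85 33 29] r-g 51
70 face [67 62 60] g-r -4.3 | head [88 34 30] r-g 54
72 face [66 62 60] g-r -4.1 | head [87 36 33] r-g 51
74 face [66 62 60] g-r -4.0 | head [83 38 36] r-g 44
76 face [66 62 60] g-r -4.0 | head [78 41 40] r-g 36
s0 changed px 21212
t0 changed px 31184
```

View pics/c5.png

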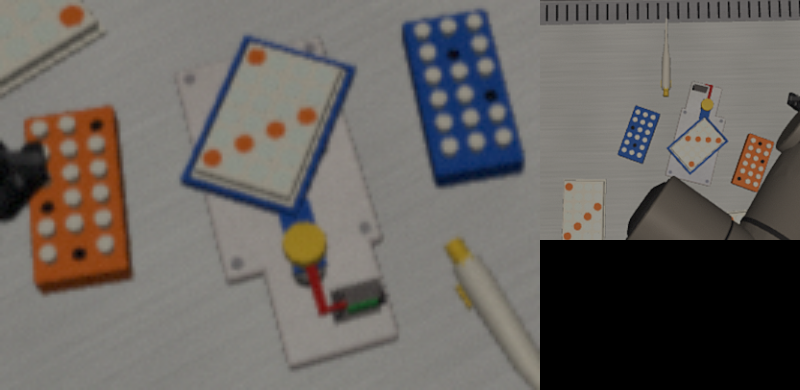

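The tray is level with the pointer back at its rest reading, the plate is seated in the rim, and the mark, racks and pipette look unmoved. The arm hangs clear at 0.22 m, so I'll hand in.

```bash
python3 -c "from rig import arm;print(arm.finish_job())"
```

```text
the job is handed in; nothing more can be done
None
```

I pressed the pad with the closed fingertips until the pointer had sunk about 26 mm, to about 42 mm above the bench. I held it on the green mark for a little over 2 s at about 5.6 N, then let it spring back, moved clear and handed the job in at about 10.5 s on the robot's clock.

- **Mark height:** I measured it at about 41.5 mm, good to about 1.5 mm. The camera view and the arm's position agreed on the pointer's height to about 0.5 mm.
- **A disagreement:** the stated pad ratio of 0.67, taken plainly, gave a lower sink than the camera did (22 against 25 mm partway down). I put this down to the flat fingertips bearing on the inner side of the tilted pad. With that allowed for, the two agree.
- **Last checks:** the pointer and the green mark read the same heights as before the press. In the last pictures the plate was seated in the rim and the racks and pipette looked unmoved. The other bench objects I did not check one by one. The whole-picture comparison with the start was no use, because the arm itself fills much of both views.

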